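Thread the filler's guide rod through both bushings and hold it

ROBOT

A 6-joint arm with a two-finger parallel gripper is mounted at the origin on the work surface. World frame = base frame: x ahead of the robot, y to its left, z up, the work surface at z = 0. Lengths are in m, angles in rad, forces in N, time in s.
With the tool pointing down it reaches from about 0.225 to 0.875 m from the base axis. Payload 3.4 kg.
Tool frame: the origin (TCP) lies at the very end of the fingers, on their centre line; the grasp point (between the pads) lies 19 mm behind it; z points along the fingers, x is the direction in which the jaws open and shut, and the axes are right-handed (so a half turn about z gives the same grasp; the last joint's range is limited). The gripper opens to 85 mm and grips with 20 to 120 N. Pads are 22 mm wide; open, the fingers measure 114 mm over their backs; the gripper's body (76 mm by 85 mm) begins 54 mm behind the grasp point. The pads swing forward as they close: fully open they stand 13 mm farther back than shut.
Start: joints at [1.123, 0.276, 1.505, -0, 1.361, -0.121], TCP at [0.185, 0.545, 0.231] pointing down, gripper open.
Joint ranges: [-2.89, 2.89], [-0.75, 2.08], [0.22, 2.7], [-1.18, 4.32], [0.11, 2.71], [-2.7, 2.7]. Speed limits (rad/s): [2.57, 2.57, 3.14, 3.14, 3.14, 3.14].

INTERFACE

Orientations are given as a 3x3 rotation matrix whose columns are the frame's x, y, z axes.
In Python, from plant import env gives the robot as it stands. The module is installed in compiled form; this text tells all that it offers.
- The arm moves only by the tool drive_tool, never from a script. Its argument "commands" is a list of rows, each a list of 3 entries, a list of its own where there are three numbers: the shift along the tool's x, y, z in mm, then the turn, a rotation vector about the tool's x, y, z in degrees, then the finger opening in mm, from 0 to 85.4. A call has 1 to 10 rows; each row is the pose to reach, as a shift and turn from the pose commanded when the call began, along the tool's axes at that moment; what a row does not reach only later rows make up. A row lasts 1/8 s, in which the tool goes at most 62.5 mm and 10.7 degrees, less where a joint would pass 70% of its speed; a pose out of reach is approached as far as the arm can. A call with a gripper value outside its range is refused whole. The fingers move at their own pace and stop on an object; "force" is the grip in N (left out, the last holds). Time passes only in rows, so rows that repeat a pose let the fingers close. It gives the time, the measured TCP pose, the force and the opening at its end, in the units of the state.
- env.read_state(): the state, without advancing time (a new reading comes with each control period).
- env.read_camera(name): name is "scene" or "top" or "wrist"; returns (picture, depth): 420x560x3 uint8, red, green, blue; 420x560 float32, m along the optical axis (not along the pixel's ray), 0 where there is no reading.
- env.get_calibration(name): a dict with "K" (3x3 intrinsics, pixels), "dist_coeffs" ([k1, k2, p1, p2, k3] as OpenCV has them; the pictures are not rectified), "extrinsics" (4x4, takes a point from camera to world coordinates). Camera axes: x right, y down, z forward; pixel columns grow to the right and rows downward; lengths in m; the calibration is good to about 2 mm. A picture is of the moment at which its call begins: read the wrist's pose just before it. get_calibration takes no time and is no camera call; for the wrist camera it gives the pose at the moment of the call.
- env.sign_off(): hands the job in, once; it reports no verdict.
Trained networks look in the newest picture that a camera, given by its name, has taken for a name from the list of things; names that differ only in an ending like _2 or _b are one class to them, and where a whole thing is asked for, a point or a joint stands for the part that bears it (a point fixed in the world has none). Each returns a list of dicts, best first, with "p" (0 to 1); they miss things now and then, are a little off and sometimes report something else, mostly with a low value. They report only what shows in the picture. A call takes as long as a camera call. They do not tell look-alikes from the thing itself.
- env.boxes_of(camera, label): "xy" ([column, row] in pixels, amid what is visible of it).
- env.masks_of(camera, label): "region" (420x560 bool, what is visible of it) and "xy" ([column, row] in pixels, amid what is visible of it).
- env.pinpoint(camera, label): "xy" ([column, row] in pixels: a listed point, or the origin of a listed thing).
The state is a dict: "clock": time; "q": joint angles; "qvel": joint speeds; "joint_torque": joint torques, N m; "eef_pos": TCP position; "ee_rot": TCP orientation; "contact_force": force on the tool from outside, world axes, zero at the start; "moment": the same for the moment, N m; "opening": opening from 0.0 (shut) to 1.0 (fully open).
Only numpy, scipy, OpenCV 4.12 (cv2) and the standard library are available. Lean on these libraries where they do the work, as an engineer would, in place of code of your own. Each camera call takes 0.05 s, during which the arm holds its last target. There are 200 camera calls.

TASK

On the bottling bench, turn the guide fixture's hinged plate fully over by its yellow bar, so that its brass-flanged face comes up and its bushing lies right above the lower bushing. Then take the red-handled guide rod out of the wooden rack and thread it from above down through the upper and then the lower bushing, and finish while still holding the rod still, upright and at mid-travel for a colleague to fit the clip: its tip well out below the lower bushing and its collar still clear of the upper one, about a finger's width each. Leave the bottle, the jar and the wrench alone.

Things in the scene. Friction and masses are not known exactly. Their poses are not given: they have to be found in the camera images.
- hinge (a point): Guide fixture, bolted to the bench: dark steel base 130 x 190 mm, two upright dark cheeks carrying the hinge. This point is the middle of the hinge axis, 105 mm above the bench. Its x axis is the hinge axis (horizontal), z is up; at the start the plate lies folded to the +y side, the lower bushing is on the -y side. The cheeks stand 47 mm either side along x and rise to 118 mm.
- leaf (a joint): Hinge angle of the steel plate: 0 = folded flat to the fixture's +y side (blue back face up, brass flange down), pi/2 = standing upright, pi = fully over, flat on the -y side with its brass flange up, at its stop. Starts somewhere from 0 to 0.45. The hinge is stiff (0.18 N m): the plate (0.22 kg) stays where it is left, so bring it right to the stop. Positive turns about the fixture's +x axis.
- leaf_bar (a point): Middle of the yellow round bar (10 mm thick, 76 mm long, parallel to the hinge axis) with which the plate is turned; 120 mm from the hinge axis. The bar hangs on two 8 mm arms 34 mm either side of its middle; between arms, bar and the plate's edge is an open gap 38 mm deep for a finger. The bar may turn between the fingers, so the gripper can stay pointing down all the way over. Turns with the plate.
- leaf_bush (a point): Mouth of the upper bushing, in the brass-flange face of the plate, 45 mm from the hinge axis. The hole is 15 mm wide and 14 mm long through plate and flange. With the plate fully over it lies exactly above the lower bushing, mouth up, 115 mm above the bench. Turns with the plate (its own z points out of the blue back face).
- lower_bush (a point): Mouth (top) of the lower bushing, a square brass flange 36 mm on a dark steel bracket, 60 mm above the bench and 45 mm from the hinge axis towards the fixture's -y. Hole 15 mm wide, 16 mm long, open below; the fixture's base is 52 mm below this mouth. z up.
- rod_grip (a point): Centre of the red round handle (22 mm thick, 45 mm tall) of the steel guide rod. The rod stands upright in the rack at the start, z along the rod to the handle. Below the handle sits a collar (26 mm wide, 5 mm thick), below that the 12 mm shank, 105 mm long. This point is 132.5 mm above the tip, 27.5 mm above the collar's underside; about 0.14 kg.
- rod_tip (a point): Lower end of the guide rod's shank, tapered over the last 5 mm, on its axis.
- rack: Fixed wooden block 90 x 90 mm, 50 mm high, with one 15 mm hole 38 mm deep in the middle of its top in which the rod stands. Origin at the centre of its underside.
- bottle: Bystander: green glass bottle, 60 mm wide, 170 mm tall, standing; origin at the centre of its underside.
- jar: Bystander: clear jar, white lid, 90 mm wide, 110 mm tall, standing; origin at the centre of its underside.
- wrench: Bystander: steel wrench 180 mm long lying flat; origin at the middle of its underside.
- rod: The guide rod as a whole; origin at its tip, z along it to the handle.
Not all that is in view belongs to the job. Leave any purple or turquoise look-alike of the rod alone.

How it is judged:
On the way, in this order (a step that is already met when the one before it is completed fails the run):
1. the plate is turned fully over, brass flange up (value of joint leaf above 3.05 rad), for 0.2 s.
2. the rod's tip has come out below the upper bushing, in line with the lower one (value of joint leaf above 3.05 rad and z of rod_tip in the frame of lower_bush below 0.036 m and horizontal distance between rod_tip and lower_bush below 0.006 m), for 0.05 s.
At the end, for the whole second after the job is handed in: Plate fully over (joint above 3.05 rad); rod held in the fingers (over 2 N), still (under 20 mm/s), upright within 0.08 rad, tip within 6 mm of the lower bushing's axis and 20 to 46 mm below its mouth: 4 mm or more out below, collar 4 mm or more above the upper bushing (value of joint leaf above 3.05 rad and horizontal distance between rod_tip and lower_bush below 0.006 m and z of rod_tip in the frame of lower_bush between -0.046 and -0.02 m and angle between the z axis of rod_tip and the z axis of lower_bush, either way round below 0.08 rad and contact force between the fingers and rod above 2 N and linear speed of rod below 0.02 m/s); the arm keeps its last pose, push and grip.
It fails at once if the bottle is pushed away or knocked over (distance of bottle from where it was at the start of the episode above 0.03 m or angle between bottle's own z axis and vertical above 0.3 rad).
It fails at once if the jar is pushed away or knocked over (distance of jar from where it was at the start of the episode above 0.03 m or angle between jar's own z axis and vertical above 0.3 rad).
It fails at once if the wrench is pushed away or knocked over (distance of wrench from where it was at the start of the episode above 0.03 m or angle between wrench's own z axis and vertical above 0.3 rad).
It also fails if it takes over 70 s, if anything falls off the work surface, if the arm or the gripper's body presses on something with over 40 N, if the wrist force passes 120 N, or if a joint passes its speed limit or range.

## Working session

There is one attempt and no reset: what is moved stays moved. The work goes in short steps, Python scripts to look and compute and a tool call to move; the robot and the scene stay as the last step left them, time stands still between calls to the robot, and variables do not carry over. Pictures are saved under pics/ and viewed, about 8 in all and at most 12, crops included, and the job is handed in when it is done.

Besides the shell and the picture viewer there is one more tool, called after ">>>" as a command line: name --argument value ..., lists and objects as JSON in quotes. drive_tool: Moves the arm, as the interface text tells. Its arguments: {"type":"object","properties":{"commands":{"type":"array","items":{"type":"array"}},"force":{"type":"number"}},"required":["commands"]}

```bash
mkdir -p pics
cat > h.py <<'E'
import numpy as np, cv2
from plant import env
def ray(cam,xy):
    c=env.get_calibration(cam);K=np.array(c["K"]);T=np.array(c["extrinsics"])
    p=cv2.undistortPoints(np.array([[xy]],float),K,np.array(c["dist_coeffs"]))[0,0]
    return T[:3,3],T[:3,:3]@np.array([p[0],p[1],1.])
def atz(cam,xy,z):
    o,d=ray(cam,xy);return o+d*(z-o[2])/d[2]
def atd(cam,xy,depth):
    o,d=ray(cam,xy);u,v=int(round(xy[0])),int(round(xy[1]))
    w=depth[max(v-2,0):v+3,max(u-2,0):u+3];w=w[w>0]
    return o+d*np.median(w) if len(w) else None
def proj(cam,P):
    c=env.get_calibration(cam);T=np.linalg.inv(np.array(c["extrinsics"]))
    return cv2.projectPoints(np.array(P,float).reshape(-1,1,3),cv2.Rodrigues(T[:3,:3])[0],T[:3,3],np.array(c["K"]),np.array(c["dist_coeffs"]))[0].reshape(-1,2)
def tri(a,b):
    (o,d),(p,e)=a,b
    d=d/np.linalg.norm(d);e=e/np.linalg.norm(e)
    s=np.linalg.lstsq(np.stack([d,-e],1),p-o,rcond=None)[0]
    A=o+d*s[0];B=p+e*s[1];return (A+B)/2,np.linalg.norm(A-B)
def save(img,name): cv2.imwrite("pics/"+name,img[:,:,::-1])
E
cat > a.py <<'E'
from h import *
np.set_printoptions(precision=4,suppress=True)
ims={}
for cam in ["scene","top"]:
    im,d=env.read_camera(cam); ims[cam]=im; np.save(cam+"_d.npy",d); save(im,cam+"0.png")
    for l in ["hinge","leaf_bar","leaf_bush","lower_bush","rod_grip","rod_tip","rack","bottle","jar","wrench"]:
        for r in env.pinpoint(cam,l)[:3]:
            print(cam,l,round(r["p"],2),np.round(r["xy"],1),"depthpt",atd(cam,r["xy"],d))
print(env.read_state()["eef_pos"],env.read_state()["ee_rot"])
E
python3 a.py
```

```text
scene hinge 0.57 [264.1 199.1] depthpt [0.5158 0.0193 0.1106]
scene hinge 0.27 [260.3 303. ] depthpt [0.7485 0.152  0.0303]
scene leaf_bar 0.7 [303.3 218.8] depthpt [0.3937 0.0688 0.0034]
scene leaf_bar 0.6 [402.3 273.7] depthpt [0.5246 0.3677 0.0332]
scene lower_bush 0.86 [251.9 209.6] depthpt [0.5605 0.0129 0.1022]
scene rod_grip 0.91 [464.4 250.6] depthpt [0.5361 0.4669 0.1398]
scene rod_grip 0.75 [401.3 252.2] depthpt [0.6036 0.3684 0.1421]
scene rod_grip 0.62 [425.8 202.2] depthpt [0.3829 0.3651 0.1372]
scene rod_tip 0.85 [413.9 246.3] depthpt [0.4386 0.368  0.0507]
scene rod_tip 0.63 [391.5 303.8] depthpt [0.5955 0.3691 0.0067]
scene rod_tip 0.55 [452.2 299.9] depthpt [0.5234 0.4726 0.0085]
scene rack 0.96 [396.6 273.5] depthpt [0.5977 0.3671 0.0867]
scene rack 0.31 [262.7 198.6] depthpt [0.517  0.0161 0.1116]
scene bottle 0.57 [263.4 300.6] depthpt [0.7455 0.1573 0.0367]
scene jar 0.75 [154.3 208. ] depthpt [ 0.5902 -0.2829  0.0321]
scene wrench 0.65 [176.7 271. ] depthpt [ 0.7371 -0.0757  0.0063]
top hinge 0.94 [299.4 230.1] depthpt [0.5095 0.0177 0.1115]
top leaf_bar 0.95 [2
[... 442 characters left out ...]
.65 [169.6 243.5] depthpt [0.4727 0.3427 0.0498]
top rod_tip 0.75 [131.3 245.6] depthpt [0.4647 0.4602 0.0014]
top rod_tip 0.72 [166.4 199.4] depthpt [0.587  0.3617 0.0254]
top rod_tip 0.7 [128.2 224.7] depthpt [0.52   0.4689 0.0065]
top rack 0.73 [170.  241.5] depthpt [0.4778 0.3418 0.0501]
top rack 0.17 [152.  242.6] depthpt [0.4752 0.3508 0.1672]
top bottle 0.87 [254.2 155.7] depthpt [0.6926 0.13   0.0827]
top jar 0.67 [419.9 215.4] depthpt [ 0.5478 -0.2734  0.1082]
top jar 0.66 [299.2 229.5] depthpt [0.5109 0.0181 0.1116]
top wrench 0.81 [332.4 153.4] depthpt [ 0.7175 -0.0726  0.0063]
[0.1846 0.5446 0.2313] [[ 0.321   0.9471  0.    ]
 [ 0.9471 -0.321   0.0001]
 [ 0.0001  0.     -1.    ]]
```

View pics/scene0.png

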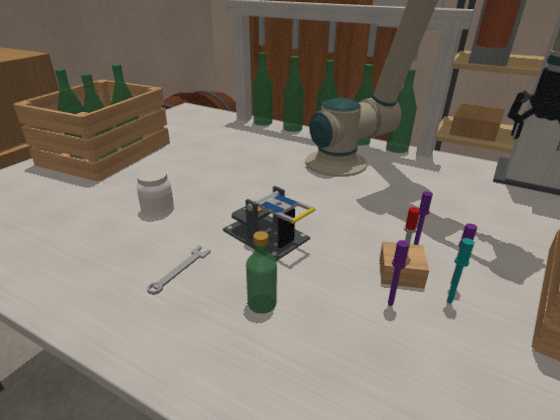

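View pics/top0.png

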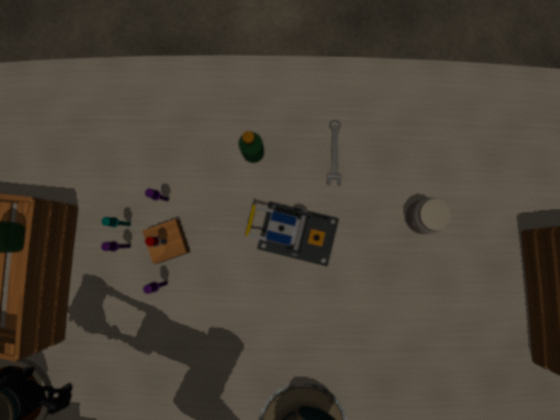

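The pictures show the rack with the red handle at scene (412,218) and top (152,241). The purple look-alikes are at top (157,194), (116,246) and (155,287), and the turquoise one is at (116,222). The red one in the rack is the rod I want. The fixture is at top (298,232), with its yellow bar at (250,220), bottle at (251,147), and the wrench and jar are clear of it. I'll move above the fixture for a close wrist view.

>>> drive_tool --commands '[[[0, 0, -60], [0, 0, 0], 50], [[-60, 92, -80], [0, 0, 0], 50], [[-120, 184, -100], [0, 0, 0], 50], [[-180, 276, -100], [0, 0, 0], 50], [[-240, 368, -100], [0, 0, 0], 50], [[-300, 460, -100], [0, 0, 0], 50], [[-300, 460, -100], [0, 0, 0], 50], [[-300, 460, -100], [0, 0, 0], 50]]'

```text
clock: 2.1
eef_pos: [0.4545, 0.2008, 0.3282]
ee_rot: [[0.321, 0.947, 0.001], [0.947, -0.321, 0.001], [0.001, 0.001, -1.0]]
contact_force: [1.3, 0.2, -0.3]
opening: 0.587
```

```bash
cat > b.py <<'E'
from h import *
np.set_printoptions(precision=4,suppress=True)
s=env.read_state();print(s["clock"],s["eef_pos"],s["ee_rot"].tolist() if hasattr(s["ee_rot"],'tolist') else s["ee_rot"],s["opening"])
im,d=env.read_camera("wrist");save(im,"w1.png");np.save("w1d.npy",d)
R=np.array(s["ee_rot"]);T=np.array(env.get_calibration("wrist")["extrinsics"])
print("cam in tool",R.T@(T[:3,3]-s["eef_pos"]),R.T@T[:3,2])
for l in ["hinge","leaf_bar","leaf_bush","lower_bush"]:
    for r in env.pinpoint("wrist",l)[:2]:
        print(l,round(r["p"],2),np.round(r["xy"],1),"depthpt",atd("wrist",r["xy"],d),"z105",atz("wrist",r["xy"],.105),"z60",atz("wrist",r["xy"],.06))
E
python3 b.py
```

```text
2.1 [0.4545 0.2008 0.3282] [[0.32103664309407837, 0.9470662592777448, 0.0009870808196545651], [0.9470662947688229, -0.32103735452886883, 0.000671051382851364], [0.000952419937988294, 0.0007193988912133841, -0.9999992876804948]] 0.5866839092443439
cam in tool [-0.003  -0.0688 -0.1417] [-0.0084  0.3069  0.9517]
hinge 0.87 [145.1 273.7] depthpt [0.5089 0.0161 0.1112] z105 [0.511  0.0125 0.105 ] z60 [ 0.5265 -0.0135  0.06  ]
hinge 0.71 [  1.9 322. ] depthpt [ 0.5386 -0.275   0.0336] z105 [ 0.5136 -0.1935  0.105 ] z60 [ 0.5294 -0.2448  0.06  ]
leaf_bar 0.94 [249.3 264.7] depthpt [0.5328 0.1367 0.1147] z105 [0.5368 0.1343 0.105 ] z60 [0.5556 0.1232 0.06  ]
leaf_bar 0.48 [  3.4 324. ] depthpt [ 0.5401 -0.2697  0.0335] z105 [ 0.5146 -0.1887  0.105 ] z60 [ 0.5306 -0.2397  0.06  ]
leaf_bush 0.76 [185.8 267.7] depthpt [0.5489 0.026  0.0136] z105 [0.5157 0.0661 0.105 ] z60 [0.532  0.0464 0.06  ]
lower_bush 0.58 [128.3 256.8] depthpt [ 0.5082 -0.0477  0.008 ] z105 [0.4817 0.0099 0.105 ] z60 [ 0.494  -0.0168  0.06  ]
```

>>> drive_tool --commands '[[[-60, 20, -30], [0, 0, -5], 50], [[-120, 40, -30], [0, 0, -9], 50], [[-133, 45, -30], [0, 0, -9], 50], [[-133, 45, -30], [0, 0, -9], 50]]'

```text
clock: 2.85
eef_pos: [0.4528, 0.0625, 0.3581]
ee_rot: [[0.169, 0.986, 0.0], [0.986, -0.169, 0.001], [0.001, 0.0, -1.0]]
contact_force: [0.1, 0.2, 0.0]
opening: 0.582
```

```bash
sed -i 's/w1/w2/g' b.py; python3 b.py
```

```text
2.85 [0.4528 0.0625 0.3581] [[0.1690798387380955, 0.985602239847723, 0.00048263801242784393], [0.9856021737187126, -0.16908008631467913, 0.0005287464128437722], [0.0006027381256103139, 0.00038628871595117734, -0.9999997437438571]] 0.581838701214942
cam in tool [ 0.0008 -0.0752 -0.1424] [0.0004 0.2994 0.9541]
hinge 0.7 [248.9 225.8] depthpt [0.5058 0.0174 0.1115] z105 [0.508  0.0165 0.105 ] z60 [0.5227 0.0097 0.06  ]
leaf_bar 0.7 [354.4 230. ] depthpt [0.5299 0.1378 0.116 ] z105 [0.5342 0.1395 0.105 ] z60 [0.5519 0.1467 0.06  ]
leaf_bush 0.75 [286.7 224.1] depthpt [0.5462 0.0573 0.0087] z105 [0.5134 0.061  0.105 ] z60 [0.5287 0.0592 0.06  ]
lower_bush 0.97 [220.  210.7] depthpt [ 0.51   -0.0356  0.0076] z105 [ 0.4842 -0.0136  0.105 ] z60 [ 0.4961 -0.0238  0.06  ]
```

View pics/w2.png

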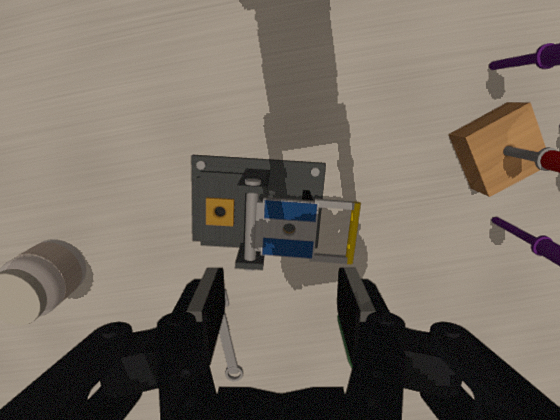

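```bash
cat > c.py <<'E'
from h import *
np.set_printoptions(precision=4,suppress=True)
im=cv2.imread("pics/w2.png")[:,:,::-1];d=np.load("w2d.npy")
hsv=cv2.cvtColor(np.ascontiguousarray(im),cv2.COLOR_RGB2HSV)
def comp(lo,hi,box):
    m=cv2.inRange(hsv,lo,hi);k=np.zeros_like(m);k[box[1]:box[3],box[0]:box[2]]=m[box[1]:box[3],box[0]:box[2]];return k>0
bar=comp((22,120,80),(35,255,255),(335,190,370,275))
v,u=np.nonzero(bar);print("bar px",len(u),u.mean(),v.mean())
P=np.array([ (lambda o,r:o+r*d[b,a])(*ray("wrist",(a,b))) for a,b in zip(u,v) if d[b,a]>0])
P=P[(P[:,2]>.09)&(P[:,2]<.2)];print(len(P),P.mean(0),np.percentile(P[:,2],[5,50,95]))
w=np.linalg.svd(P-P.mean(0))[2][0];t=(P-P.mean(0))@w;print("bar dir",w,"len",t.ptp() if hasattr(t,'ptp') else np.ptp(t),"mid",P.mean(0)+w*(t.max()+t.min())/2)
br=comp((12,120,80),(24,255,255),(195,190,245,235))
v,u=np.nonzero(br);(c,sz,an)=cv2.minAreaRect(np.stack([u,v],1).astype(np.float32));print("brass",c,sz,an,len(u))
box=cv2.boxPoints((c,sz,an));B=np.array([atz("wrist",x,.06) for x in box]);print(B,B.mean(0))
print("depth z brass",np.median([(lambda o,r:o+r*d[b,a])(*ray("wrist",(a,b)))[2] for a,b in zip(u,v)]))
E
python3 c.py
```

```text
bar px 468 352.29273504273505 233.32051282051282
465 [0.5343 0.1347 0.1151] [0.1125 0.1154 0.117 ]
bar dir [ 0.9753 -0.2209  0.0045] len 0.07612355888989833 mid [0.5349 0.1345 0.1151]
brass (219.5, 212.0) (28.0, 27.0) 90.0 683
[[ 0.4764 -0.0379  0.06  ]
 [ 0.4822 -0.0035  0.06  ]
 [ 0.5196 -0.0114  0.06  ]
 [ 0.5137 -0.0467  0.06  ]] [ 0.498  -0.0249  0.06  ]
depth z brass 0.05965727698728446
```

>>> drive_tool --commands '[[[40, 30, 60], [0, 0, 2.7], 42], [[86, 67, 120], [0, 0, 2.7], 42], [[86, 67, 180], [0, 0, 2.7], 42], [[86, 67, 225], [0, 0, 2.7], 42], [[86, 67, 265], [0, 0, 2.7], 42], [[86, 67, 265], [0, 0, 2.7], 42]]' --force 25

```text
clock: 3.85
eef_pos: [0.5304, 0.1363, 0.0891]
ee_rot: [[0.213, 0.977, -0.01], [0.977, -0.213, -0.001], [-0.003, -0.009, -1.0]]
contact_force: [-0.0, -0.2, -0.6]
opening: 0.494
```

>>> drive_tool --commands '[[[0, 0, 0], [0, 0, 0], 0], [[0, 0, 0], [0, 0, 0], 0], [[0, 0, 0], [0, 0, 0], 0], [[0, 0, 0], [0, 0, 0], 0], [[0, 0, 0], [0, 0, 0], 0]]'

```text
clock: 4.47
eef_pos: [0.5354, 0.134, 0.0953]
ee_rot: [[0.215, 0.977, 0.004], [0.977, -0.215, -0.002], [-0.001, 0.005, -1.0]]
contact_force: [-0.6, -5.7, 0.0]
opening: 0.107
```

>>> drive_tool --commands '[[[-4, 0, -22], [0, 0, 0], 0], [[-14, 0, -47], [0, 0, 0], 0], [[-29, 0, -70], [0, 0, 0], 0], [[-49, 0, -88], [0, 0, 0], 0], [[-73, 0, -101], [0, 0, 0], 0], [[-99, 0, -109], [0, 0, 0], 0], [[-120, 0, -111], [0, 0, 0], 0], [[-120, 0, -111], [0, 0, 0], 0], [[-120, 0, -111], [0, 0, 0], 0]]' --force 40

```text
clock: 5.6
eef_pos: [0.5088, 0.0186, 0.2106]
ee_rot: [[0.216, 0.976, 0.008], [0.976, -0.216, 0.001], [0.003, 0.007, -1.0]]
contact_force: [-7.1, 2.2, 22.5]
opening: 0.097
```

>>> drive_tool --commands '[[[-17, 0, -3], [0, 0, 0], 0], [[-43, 0, 4], [0, 0, 0], 0], [[-67, 0, 16], [0, 0, 0], 0], [[-88, 0, 34], [0, 0, 0], 0], [[-104, 0, 56], [0, 0, 0], 0], [[-115, 0, 81], [0, 0, 0], 0], [[-119, 0, 103], [0, 0, 0], 0], [[-120, 0, 118], [0, 0, 0], 0], [[-120, 0, 124], [0, 0, 0], 0], [[-120, 0, 124], [0, 0, 0], 0]]'

```text
clock: 6.85
eef_pos: [0.4821, -0.0999, 0.0848]
ee_rot: [[0.215, 0.977, 0.002], [0.977, -0.215, -0.002], [-0.002, 0.003, -1.0]]
contact_force: [-9.4, 0.3, 26.0]
opening: 0.099
```

>>> drive_tool --commands '[[[0, 0, 0], [0, 0, 0], 42], [[0, 0, 0], [0, 0, 0], 42], [[0, 0, 0], [0, 0, 0], 42], [[0, 0, -50], [0, 0, 0], 42], [[0, 0, -110], [0, 0, 0], 42], [[0, -40, -170], [0, 0, 0], 42], [[40, -70, -220], [0, 0, 0], 42], [[80, -70, -260], [0, 0, 0], 42], [[100, -70, -270], [0, 0, 0], 42], [[100, -70, -270], [0, 0, 0], 42]]'

```text
clock: 8.1
eef_pos: [0.4361, 0.015, 0.351]
ee_rot: [[0.212, 0.977, 0.003], [0.977, -0.212, -0.0], [0.0, 0.003, -1.0]]
contact_force: [0.0, 0.2, 0.1]
opening: 0.49
```

```bash
sed -i 's/w2/w3/g' b.py; python3 b.py
```

```text
8.1 [0.4361 0.015  0.351 ] [[0.21204767960293347, 0.977254513200824, 0.0030656163543361383], [0.9772592146369226, -0.21204808049012697, -0.0001974023251561216], [0.0004571457502809618, 0.0030377605358142155, -0.9999952815032129]] 0.49005859865501816
cam in tool [-0.0006 -0.0752 -0.1414] [-0.002   0.2972  0.9548]
hinge 0.75 [295.3 234.1] depthpt [0.5045 0.0154 0.109 ] z105 [0.506  0.0153 0.105 ] z60 [0.5228 0.0136 0.06  ]
leaf_bar 0.63 [195.  228.3] depthpt [ 0.4732 -0.0972  0.1059] z105 [ 0.4734 -0.0975  0.105 ] z60 [ 0.4864 -0.1123  0.06  ]
leaf_bush 0.76 [258.4 238.4] depthpt [ 0.5027 -0.029   0.101 ] z105 [ 0.5013 -0.0284  0.105 ] z60 [ 0.5175 -0.0352  0.06  ]
lower_bush 0.59 [253.7 237.3] depthpt [ 0.5004 -0.0342  0.1008] z105 [ 0.4989 -0.0335  0.105 ] z60 [ 0.5148 -0.0408  0.06  ]
lower_bush 0.57 [259.  219.6] depthpt [ 0.4778 -0.0218  0.1091] z105 [ 0.479  -0.0223  0.105 ] z60 [ 0.4927 -0.0284  0.06  ]
```

View pics/w3.png

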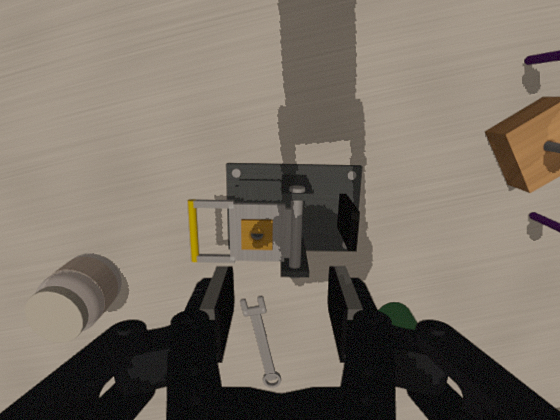

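>>> drive_tool --commands '[[[60, -10, 0], [0, 0, 0], 50], [[120, -20, 0], [0, 0, 0], 50], [[180, -32, 0], [0, 0, 0], 50], [[240, -45, 0], [0, 0, 0], 50], [[300, -55, 0], [0, 0, 0], 50], [[330, -62, 0], [0, 0, 0], 50], [[330, -62, 0], [0, 0, 0], 50], [[330, -62, 0], [0, 0, 0], 50]]'

```text
clock: 9.35
eef_pos: [0.4462, 0.3482, 0.349]
ee_rot: [[0.216, 0.976, -0.001], [0.976, -0.216, -0.002], [-0.002, -0.001, -1.0]]
contact_force: [0.1, -0.1, 0.7]
opening: 0.587
```

```bash
cat > d.py <<'E'
from h import *
np.set_printoptions(precision=4,suppress=True)
# bushing from w3 (pose stored earlier unavailable -> redo here only for the rod)
s=env.read_state();print(s["clock"],s["eef_pos"],np.array(s["ee_rot"]).round(4).tolist())
im,d=env.read_camera("wrist");save(im,"w4.png")
for l in ["rod_grip","rack"]:
    for r in env.pinpoint("wrist",l)[:4]: print(l,round(r["p"],2),np.round(r["xy"],1),"depthpt",atd("wrist",r["xy"],d),"z.1445",atz("wrist",r["xy"],.1445))
hsv=cv2.cvtColor(np.ascontiguousarray(im),cv2.COLOR_RGB2HSV)
m=(cv2.inRange(hsv,(0,150,60),(6,255,255))|cv2.inRange(hsv,(174,150,60),(180,255,255)))
n,lab,st,ce=cv2.connectedComponentsWithStats(m)
for i in range(1,n):
    if st[i,4]<60: continue
    v,u=np.nonzero(lab==i);P=np.array([(lambda o,r:o+r*d[b,a])(*ray("wrist",(a,b))) for a,b in zip(u,v) if d[b,a]>0])
    print("red",ce[i],st[i],P.mean(0),np.percentile(P[:,2],[2,50,98]))
    t=P[P[:,2]>np.percentile(P[:,2],98)-.003];print(" top",len(t),t.mean(0),(t.max(0)+t.min(0))/2,np.ptp(t,axis=0))
E
python3 d.py
```

```text
9.35 [0.4462 0.3482 0.349 ] [[0.2162, 0.9763, -0.0012], [0.9763, -0.2162, -0.0018], [-0.002, -0.0008, -1.0]]
rod_grip 0.76 [298.  215.8] depthpt [0.4765 0.3583 0.1679] z.1445 [0.4839 0.3578 0.1445]
rod_grip 0.76 [278.3 105.8] depthpt [0.3731 0.3619 0.1552] z.1445 [0.3731 0.3618 0.1445]
rod_grip 0.63 [320.8 299.5] depthpt [0.583  0.363  0.1492] z.1445 [0.5858 0.3629 0.1445]
rod_grip 0.61 [396.  176.5] depthpt [0.4619 0.4593 0.1553] z.1445 [0.4647 0.4624 0.1445]
rack 0.92 [289.9 183.5] depthpt [0.4695 0.3549 0.0506] z.1445 [0.449  0.357  0.1445]
red [297.9173 215.7812] [288 200  22  31 544] [0.4787 0.3583 0.1605] [0.1295 0.1672 0.1691]
 top 340 [0.4817 0.358  0.1678] [0.4817 0.358  0.1679] [0.0203 0.0207 0.0035]
```

View pics/w4.png

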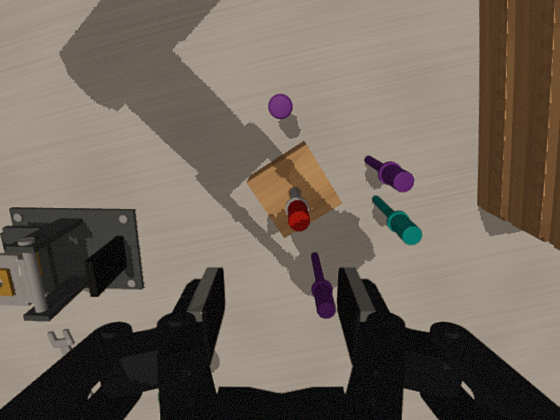

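Run:
```python
from h import *
print(proj("wrist",[[.4817,.358,.167],[.4817,.358,.12],[.4817,.358,.05]]))
im=cv2.imread("pics/w4.png")[160:240,250:340]
cv2.imwrite("pics/w4c.png",cv2.resize(im,None,fx=7,fy=7,interpolation=cv2.INTER_NEAREST))
R=np.array(env.read_state()["ee_rot"]);print(R.T@(np.array([.4817,.358,.1285])-env.read_state()["eef_pos"]))
```

```text
[[298.56876089 220.50440087]
 [296.52948626 207.05724008]
 [294.23586901 191.95308912]]
[0.01753199 0.03248287 0.2214038 ]
```

View pics/w4c.png

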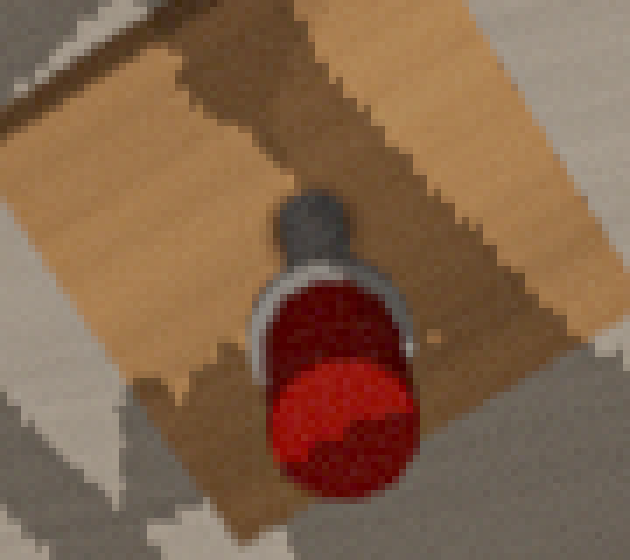

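The crop shows the red handle and grey collar upright in the rack hole (294,192 matches the projected axis), so this is the right rod.

>>> drive_tool --commands '[[[17, 32, 40], [0, 0, 0], 50], [[17, 32, 90], [0, 0, 0], 50], [[17, 32, 140], [0, 0, 0], 50], [[17, 32, 180], [0, 0, 0], 50], [[17, 32, 205], [0, 0, 0], 50], [[17, 32, 220], [0, 0, 0], 50], [[17, 32, 220], [0, 0, 0], 50]]' --force 60

```text
clock: 10.38
eef_pos: [0.4807, 0.3585, 0.1294]
ee_rot: [[0.216, 0.976, -0.001], [0.976, -0.216, -0.001], [-0.001, -0.001, -1.0]]
contact_force: [0.3, 0.1, 0.0]
opening: 0.586
```

>>> drive_tool --commands '[[[0, 0, 0], [0, 0, 0], 0], [[0, 0, 0], [0, 0, 0], 0], [[0, 0, 0], [0, 0, 0], 0], [[0, 0, 0], [0, 0, 0], 0], [[0, 0, 0], [0, 0, 0], 0]]'

```text
clock: 11.0
eef_pos: [0.4816, 0.3593, 0.1314]
ee_rot: [[0.215, 0.977, 0.003], [0.977, -0.215, 0.001], [0.001, 0.002, -1.0]]
contact_force: [-1.0, -1.4, 6.4]
opening: 0.239
```

>>> drive_tool --commands '[[[0, 0, -30], [0, 0, 0], 0], [[0, 0, -70], [0, 0, 0], 0], [[0, 0, -110], [0, 0, 0], 0], [[0, 0, -150], [0, 0, 0], 0], [[-50, 13, -160], [0, 0, 0], 0], [[-100, 26, -160], [0, 0, 0], 0], [[-150, 39, -160], [0, 0, 0], 0], [[-200, 52, -160], [0, 0, 0], 0], [[-250, 65, -160], [0, 0, 0], 0], [[-300, 78, -160], [0, 0, 0], 0]]'

```text
clock: 12.25
eef_pos: [0.4922, 0.0482, 0.2897]
ee_rot: [[0.215, 0.977, 0.001], [0.977, -0.215, 0.001], [0.001, 0.0, -1.0]]
contact_force: [1.3, 0.0, -1.7]
opening: 0.24
```

>>> drive_tool --commands '[[[-40, 10, 0], [0, 0, 0], 0], [[-70, 20, 0], [0, 0, 0], 0], [[-70, 20, 0], [0, 0, 0], 0], [[-70, 20, 0], [0, 0, 0], 0]]'

```text
clock: 12.75
eef_pos: [0.4967, -0.0226, 0.2896]
ee_rot: [[0.215, 0.977, -0.0], [0.977, -0.215, 0.001], [0.001, -0.001, -1.0]]
contact_force: [0.2, 0.2, -0.7]
opening: 0.242
```

```bash
cat > e.py <<'E'
from h import *
np.set_printoptions(precision=4,suppress=True)
s=env.read_state();print(s["clock"],s["eef_pos"],np.array(s["ee_rot"]).round(4).tolist(),s["opening"],s["contact_force"])
for cam in ["wrist","scene","top"]:
    im,d=env.read_camera(cam);save(im,cam+"5.png");np.save(cam+"5d.npy",d)
    for l in ["rod_tip","rod_grip","leaf_bush"]:
        for r in env.pinpoint(cam,l)[:2]: print(cam,l,round(r["p"],2),np.round(r["xy"],1),atd(cam,r["xy"],d),"z115",atz(cam,r["xy"],.115))
    e=np.array(s["eef_pos"]);print(cam,"exp tip,grip,bush px",proj(cam,[e-[0,0,.1194],e+[0,0,.013],[.4975,-.0255,.115]]).round(1).tolist())
w=cv2.imread("pics/wrist5.png");sc=cv2.imread("pics/scene5.png")[140:280,190:330]
cv2.imwrite("pics/m5.png",np.hstack([cv2.resize(w[120:330,170:380],(400,400)),cv2.resize(sc,(400,400))]))
E
python3 e.py
```

```text
12.75 [ 0.4967 -0.0226  0.2896] [[0.2154, 0.9765, -0.0003], [0.9765, -0.2154, 0.0012], [0.0011, -0.0006, -1.0]] 0.2415053498530269 [ 0.1917  0.1609 -0.651 ]
wrist rod_tip 0.8 [280.4 205.5] [ 0.4915 -0.021   0.1867] z115 [ 0.5114 -0.0254  0.115 ]
wrist rod_grip 0.92 [279.6 295.3] [ 0.4869 -0.0202  0.3206] z115 [ 0.604  -0.0465  0.115 ]
wrist leaf_bush 0.62 [272.2 193. ] [ 0.5109 -0.0345  0.0608] z115 [ 0.4981 -0.0303  0.115 ]
wrist exp tip,grip,bush px [[279.9, 206.3], [279.3, 294.1], [277.2, 191.3]]
scene rod_tip 0.9 [416.2 249.5] [0.45   0.3756 0.052 ] z115 [0.5418 0.3856 0.115 ]
scene rod_tip 0.81 [447.6 301.2] [0.5317 0.4652 0.0081] z115 [0.6605 0.4644 0.115 ]
scene rod_grip 0.94 [464.7 251.4] [0.5366 0.4678 0.1386] z115 [0.5001 0.4682 0.115 ]
scene rod_grip 0.81 [468.  237.7] [0.5138 0.4664 0.1553] z115 [0.447 0.467 0.115]
scene leaf_bush 0.82 [252.2 190.9] [ 0.495  -0.0284  0.1103] z115 [ 0.5023 -0.0235  0.115 ]
scene exp tip,grip,bush px [[253.2, 169.9], [251.7, 116.2], [252.6, 189.9]]
top rod_tip 0.8 [131.9 224.8] [0.5201 0.4611 0.0001] z115 [0.5163 0.4183 0.115 ]
top rod_tip 0.65 [131.5 246.1] [0.4633 0.46   0.0005] z115 [0.4654 0.4174 0.115 ]
top rod_grip 0.71 [107.5 245.1] [0.4672 0.4603 0.1544] z115 [0.4665 0.4773 0.115 ]
top rod_grip 0.64 [149.3 291.1] [0.365  0.358  0.1549] z115 [0.36  0.371 0.115]
top exp tip,grip,bush px [[318.5, 235.3], [324.3, 234.4], [317.7, 235.3]]
```

View pics/m5.png

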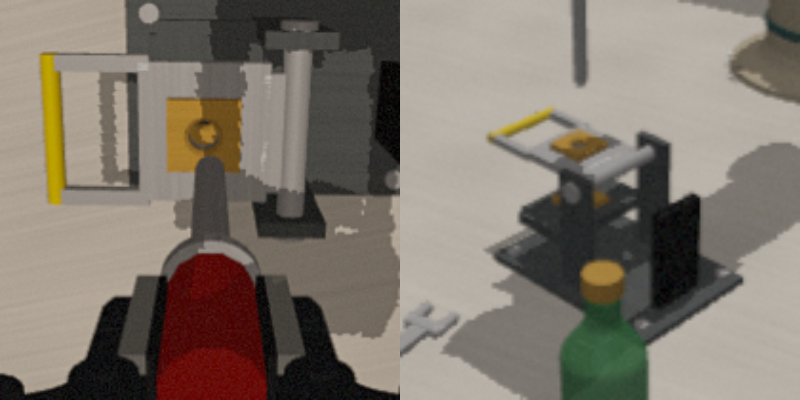

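```bash
cat > f.py <<'E'
from h import *
import sys
np.set_printoptions(precision=4,suppress=True)
n=sys.argv[1]
ims={c:cv2.imread(f"pics/{c}{n}.png") for c in ["wrist","scene"]}
e=np.array(env.read_state()["eef_pos"])
for c,im in ims.items():
    h=cv2.cvtColor(im,cv2.COLOR_BGR2HSV);g=proj(c,[[.497,-.0255,.115]])[0]
    m=cv2.inRange(h,(10,100,40),(26,255,255));k=np.zeros_like(m);r=28 if c=="wrist" else 12
    a,b=int(g[0]),int(g[1]);b1=b+(r if c=="wrist" else 8);k[b-r:b1,a-r:a+r]=m[b-r:b1,a-r:a+r]
    ct=cv2.findContours(k,cv2.RETR_EXTERNAL,cv2.CHAIN_APPROX_NONE)[0];q=max(ct,key=cv2.contourArea)
    hu=cv2.convexHull(q);M=cv2.moments(hu);p=(M['m10']/M['m00'],M['m01']/M['m00'])
    print(c,"brass",np.round(p,1),cv2.boundingRect(hu),"z115",atz(c,p,.115))
print(atz("wrist",(277.1,190.4),.115),atz("scene",(253.7,191.1),.115))
E
python3 f.py 5
```

```text
wrist brass [276.6 190.6] (257, 172, 40, 39) z115 [ 0.4969 -0.0268  0.115 ]
scene brass [252.2 190.5] (243, 186, 20, 11) z115 [ 0.5005 -0.0247  0.115 ]
[ 0.4968 -0.0263  0.115 ] [ 0.5012 -0.0197  0.115 ]
```

>>> drive_tool --commands '[[[-3, 1, 20], [0, 0, 0], 0], [[-3, 1, 40], [0, 0, 0], 0], [[-3, 1, 47], [0, 0, 0], 0], [[-3, 1, 47], [0, 0, 0], 0], [[-3, 1, 47], [0, 0, 0], 0]]'

```text
clock: 13.98
eef_pos: [0.4978, -0.0264, 0.2436]
ee_rot: [[0.215, 0.977, 0.002], [0.977, -0.215, -0.0], [0.0, 0.002, -1.0]]
contact_force: [0.8, -0.5, -0.9]
opening: 0.24
```

```bash
sed -i 's/\b5\.png/6.png/g;s/"5\.png/"6.png/;s/5d\.npy/6d.npy/g;s/wrist5/wrist6/;s/scene5/scene6/;s/m5/m6/;s/120:330,170:380/150:270,220:340/;s/140:280,190:330/150:230,210:290/' e.py; python3 e.py | grep -E "^1|wrist|exp"; python3 f.py 6
```

```text
13.975 [ 0.4978 -0.0264  0.2436] [[0.2151, 0.9766, 0.0016], [0.9766, -0.2151, -0.0002], [0.0001, 0.0016, -1.0]] 0.23963114991166093 [ 0.7868 -0.486  -0.8763]
wrist rod_tip 0.65 [279.3 210.9] [ 0.4927 -0.0261  0.1533] z115 [ 0.504  -0.0288  0.115 ]
wrist rod_grip 0.71 [280.3 297.2] [ 0.4881 -0.0243  0.2752] z115 [ 0.5808 -0.0449  0.115 ]
wrist leaf_bush 0.65 [277.  204.5] [ 0.493  -0.028   0.1337] z115 [ 0.4981 -0.0294  0.115 ]
wrist exp tip,grip,bush px [[280.5, 206.6], [280.3, 295.3], [281.6, 202.8]]
scene exp tip,grip,bush px [[252.1, 186.6], [250.6, 135.7], [252.6, 189.9]]
top exp tip,grip,bush px [[318.4, 235.2], [324.0, 234.2], [317.7, 235.3]]
wrist brass [280.4 201.3] (258, 179, 46, 46) z115 [ 0.4955 -0.026   0.115 ]
scene brass [252.2 190.5] (243, 186, 20, 11) z115 [ 0.5006 -0.0246  0.115 ]
[ 0.4862 -0.0267  0.115 ] [ 0.5012 -0.0197  0.115 ]
```

View pics/m6.png

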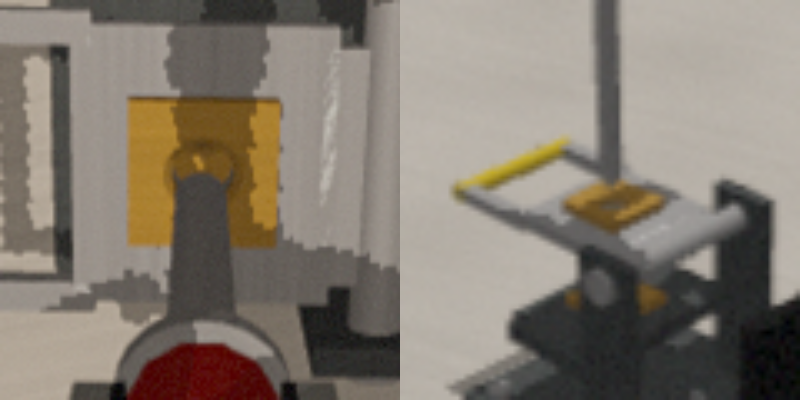

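>>> drive_tool --commands '[[[0, 0, 5], [0, 0, 0], 0], [[0, 0, 10], [0, 0, 0], 0], [[0, 0, 14], [0, 0, 0], 0], [[0, 0, 18], [0, 0, 0], 0], [[0, 0, 18], [0, 0, 0], 0]]'

```text
clock: 15.2
eef_pos: [0.497, -0.0263, 0.2243]
ee_rot: [[0.215, 0.977, -0.001], [0.977, -0.215, 0.0], [0.0, -0.001, -1.0]]
contact_force: [-0.9, 0.0, -1.2]
opening: 0.245
```

>>> drive_tool --commands '[[[0, 0, 6], [0, 0, 0], 0], [[0, 0, 12], [0, 0, 0], 0], [[0, 0, 18], [0, 0, 0], 0], [[0, 0, 24], [0, 0, 0], 0], [[0, 0, 30], [0, 0, 0], 0], [[0, 0, 36], [0, 0, 0], 0], [[0, 0, 36], [0, 0, 0], 0]]'

```text
clock: 16.08
eef_pos: [0.4969, -0.0263, 0.1882]
ee_rot: [[0.215, 0.977, -0.001], [0.977, -0.215, 0.0], [0.0, -0.001, -1.0]]
contact_force: [-1.0, -0.3, -1.0]
opening: 0.242
```

>>> drive_tool --commands '[[[0, 0, 4], [0, 0, 0], 0], [[0, 0, 8], [0, 0, 0], 0], [[0, 0, 12], [0, 0, 0], 0], [[0, 0, 16], [0, 0, 0], 0], [[0, 0, 16], [0, 0, 0], 0]]'

```text
clock: 16.7
eef_pos: [0.497, -0.0263, 0.1724]
ee_rot: [[0.215, 0.977, -0.001], [0.977, -0.215, 0.0], [0.0, -0.001, -1.0]]
contact_force: [-0.4, -1.4, -0.8]
opening: 0.24
```

>>> drive_tool --commands '[[[0, 0, 6], [0, 0, 0], 0], [[0, 0, 12], [0, 0, 0], 0], [[0, 0, 18], [0, 0, 0], 0], [[0, 0, 24], [0, 0, 0], 0], [[0, 0, 26], [0, 0, 0], 0], [[0, 0, 26], [0, 0, 0], 0], [[0, 0, 26], [0, 0, 0], 0]]'

```text
clock: 17.58
eef_pos: [0.4975, -0.0264, 0.147]
ee_rot: [[0.215, 0.977, 0.001], [0.977, -0.215, -0.0], [0.0, 0.001, -1.0]]
contact_force: [-0.3, -0.4, -0.7]
opening: 0.242
```

Run:
```python
from h import *
s=env.read_state();print(s["clock"],s["eef_pos"],s["contact_force"],s["moment"],s["opening"])
w,_=env.read_camera("wrist");c,_=env.read_camera("scene")
save(np.hstack([cv2.resize(w[150:310,200:360],(400,400)),cv2.resize(c[120:250,190:320],(400,400))]),"m7.png")
e=np.array(s["eef_pos"])
print((proj("scene",[e-[0,0,.1194],[.497,-.0263,.060],e+[0,0,-.0145],[.497,-.0263,.115]])-[190,120])*400/130)
```

```text
17.575 [ 0.49747116 -0.0263834   0.14696505] [-0.31908671 -0.38516342 -0.686515  ] [ 0.03130101  0.03523411 -0.05344149] 0.24247373744329567
[[194.25677638 305.91594904]
 [193.6999555  272.8678963 ]
 [191.06271084 195.66666181]
 [192.02401093 214.65756009]]
```

View pics/m7.png

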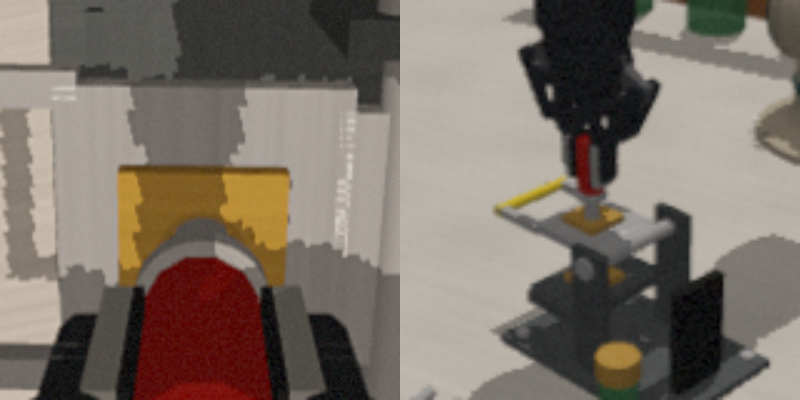

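The collar sits clear of the upper bushing with shank visible between them at right panel (590,212), and the plate lies flat with its brass face up. Forces are under 1 N, so I'm handing in.

```bash
python3 -c "
from plant import env
print(env.sign_off()); s=env.read_state(); print(s['clock'],s['eef_pos'],s['opening'])"
```

```text
the job is handed in; nothing more can be done
None
the job is handed in; nothing more can be done
```

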